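# Hold a sample tube to the code reader

### The arm

A 6-joint arm with a two-finger parallel gripper is mounted at the origin on a cart in front of the work surface, level with it; the furniture and walls round the work are solid. World frame = base frame: x ahead of the robot, y to its left, z up, the work surface at z = 0. Lengths are in m, angles in degrees, forces in N, time in s.
With the tool pointing down it reaches from about 0.35 to 0.95 m from the base axis. Payload 17.4 kg.
Tool frame: the origin (TCP) lies midway between the tips of the shut fingers; the grasp point (between the pads) lies 19 mm behind it; z points along the fingers, y is the direction in which the jaws open and shut (so a half turn about z gives the same grasp; the last joint's range is limited). The gripper opens to 93 mm and grips with 3 to 60 N. Pads are 15 mm wide; open, the fingers measure 128 mm over their backs; the gripper's body (75 mm by 188 mm) begins 65 mm behind the grasp point.
Start: joints at [-71.436, 6.646, 82.598, -0, 90.757, -2.166], TCP at [0.239, -0.631, 0.219] pointing down, gripper open.
Joint ranges: [-162.19, 162.19], [-47.58, 125.68], [4.15, 143.07], [-65.23, 245.23], [0.69, 171.88], [-170.13, 170.13]. Speed limits (degrees/s): [108.29, 108.29, 127.2, 180, 180, 180].

### API

Orientations are given as [roll, pitch, yaw] about the fixed x, y, z axes, in that order (R = Rz(yaw) Ry(pitch) Rx(roll)).
In Python, from plant import arm gives the robot as it stands.
- The arm moves only by the tool apply_moves, never from a script. Its argument "increments" is a list that holds one entry, the list of rows, each a list of 7 numbers: the finger opening in m, from 0 to 0.093, then the shift along the tool's x, y, z in m, then the turn, a rotation vector about the tool's x, y, z in degrees. In form: [[[claw, tx, ty, tz, rx, ry, rz], ...]]. A call has 1 to 10 rows; each row shifts and turns the commanded pose from where the row before left it, along the tool's axes as they then stand; what a row does not reach is not made up. A row lasts 1/12 s, in which the tool goes at most 41.7 mm and 7.16 degrees, less where a joint would pass 70% of its speed; a pose out of reach is approached as far as the arm can. A call with a gripper value outside its range is refused whole. The fingers move at their own pace and stop on an object; "newtons" is the grip in N (left out, the last holds). Time passes only in rows, so rows that do not move let the fingers close. It gives the time, the measured TCP pose, the force and the opening at its end, in the units of the state.
- arm.get_obs(): the state, without advancing time (a new reading comes with each control period).
- arm.grab_frame(name): name is "scene" or "side" or "wrist"; returns (picture, depth): 400x640x3 uint8, red, green, blue; 400x640 float32, m along the optical axis (not along the pixel's ray), 0 where there is no reading.
- arm.get_calibration(name): a dict with "fx", "fy", "cx", "cy" (pixels), "extrinsics" (4x4, takes a point from world to camera coordinates); the wrist camera has in their place "T_tool_cam" (4x4, takes a point from camera to tool coordinates, whose origin is the TCP and whose axes are the flange's). Camera axes: x right, y down, z forward; pixel columns grow to the right and rows downward; lengths in m; the calibration is good to about 2 mm. A picture is of the moment at which its call begins: read the wrist's pose just before it. get_calibration takes no time and is no camera call.
- arm.finish_job(): hands the job in, once; it reports no verdict.
The state is a dict: "time_s": time; "joints": joint angles; "qvel": joint speeds; "joint_efforts": joint torques, N m; "tcp_pos": TCP position; "tcp_rot": TCP orientation; "ft_force": force on the tool from outside, world axes, zero at the start; "moment": the same for the moment, N m; "opening": finger opening in m.
Only numpy, scipy, OpenCV 4.12 (cv2) and the standard library are available. Lean on these libraries where they do the work, as an engineer would, in place of code of your own. Each camera call takes 0.05 s, during which the arm holds its last target. There are 200 camera calls.

### The job

Lay the white code reader on the sloping rest, dark window up, lengthwise down the slope with its lower end at the lip, and let go of it. Then draw the red-capped sample tube out of the rack and hold it slanted in the air so that its bottom end squarely faces the middle of the reader's window, about 3 cm off and touching nothing but the gripper; finish while still holding it there. Leave the other two tubes, the petri dish and the bottle where they are.

Things in the scene. Friction and masses are not known exactly. Their poses are not given: they have to be found in the camera images.
- reader: Code reader: loose white block 64 (x) x 44 (y) x 30 (z) mm, rounded edges, about 110 g, flat on the worktop at the start. Origin at the centre of its underside; z points out of its top face, where the window is; either way round is the same (half a turn about z). Grasp across its 44 mm width (y), on the ribbed sides.
- window (a point): Centre of the reader's dark square window (28 x 26 mm), in the middle of its top face, 30 mm above its underside; axes as the reader's, z points straight out of the window.
- rest: The fixed rest: a grey foot 120 (x) x 100 (y) x 12 mm on the worktop with a central post that carries the sloping seat. Origin at the centre of the foot's underside, z up; its -x side faces roughly to the robot.
- seat: Sloping seat fixed on the rest: blue-topped aluminium plate 74 (x) x 30 (y) mm, lip 8 mm high across its lower (-x, robot) end. Origin on its surface, 75 mm above the worktop, where the reader's underside centre lies when seated (lip 33 mm to -x). z: its normal, 35 degrees off vertical towards rest -x; x up the slope. Reader overhangs 7 mm each side; let go higher it may slide to the lip.
- tube_red: Red-capped sample tube, 14 g, 102 mm long: body 16 mm across, cap 20 mm across over the top 14 mm. Origin at the centre of its bottom, z along it to the cap. Stands loose (1.5 mm play, may lean 2 degrees) in a rack hole, bottom 5 mm above the worktop, cap at 93 to 107 mm; out of the rack once raised 60 mm. Grasp by the cap from above. The three tubes change places.
- rack: Fixed orange two-deck tube rack, 58 (x) x 160 (y) x 62 (z) mm, origin at the centre of its underside. The tubes stand in its row at x = -13.5 mm (rack frame), at y = -62.5, -12.5 and 37.5 mm; other holes are empty. Gripper fingers fit between the caps either way.
- tube_green: A capped sample tube with a green cap, standing upright in a hole of the rack with its foot 5 mm above the worktop; leave it there. Same size as the red-capped tube; its origin is the centre of its bottom, z points along the tube to the cap.
- tube_blue: A capped sample tube with a blue cap, standing upright in a hole of the rack with its foot 5 mm above the worktop; leave it there. Same size as the red-capped tube; its origin is the centre of its bottom, z points along the tube to the cap.
- petri: A closed petri dish, 62 mm across, 14 mm high, on the worktop; origin at the centre of its underside. Leave it.
- bottle: A white reagent bottle with a blue cap, 40 mm across, 87 mm high, standing on the worktop; origin at the centre of its underside. Leave it.
Mind the look-alikes: they are no part of the job. Leave any orange or pink look-alike of the tube_red alone. Leave any brown look-alike of the reader alone.

How it is judged (in metres and radians):
On the way, in this order (a step that is already met when the one before it is completed fails the run):
1. the reader lies on the sloping seat, window up, against or near the lip, let go (distance between reader and seat below 0.012 m and angle between the z axis of reader and the z axis of seat, either way round below 0.1 rad and angle between the x axis of reader and the x axis of seat, either way round below 0.2 rad and contact force between reader and seat above 0.2 N and contact force between reader and the arm below 0.05 N and contact force between reader and the fingers below 0.05 N), for 0.3 s.
2. the red-capped tube is drawn out of the rack in the gripper, the reader still on its seat (all of step 1 and z of tube_red in the frame of rack above 0.065 m and contact force between tube_red and the fingers above 0.5 N), for 0.2 s.
At the end, for the whole second after the job is handed in: Reader let go on the seat, window up: centre within 12 mm of seated, flat within 0.10 rad, lengthwise within 0.2 rad. Red-capped tube held still by the gripper alone: bottom 12 to 50 mm out from the window, within 12 mm of its middle (window x and y), axis square to it within 0.18 rad (all of step 1 and x of tube_red in the frame of window between -0.012 and 0.012 m and y of tube_red in the frame of window between -0.012 and 0.012 m and z of tube_red in the frame of window between 0.012 and 0.05 m and angle between the z axis of tube_red and the z axis of reader, either way round below 0.18 rad and contact force between tube_red and the fingers above 0.5 N and contact force between tube_red and reader below 0.05 N and contact force between tube_red and rest below 0.05 N and contact force between tube_red and rack below 0.05 N and contact force between tube_red and tube_green below 0.05 N and contact force between tube_red and tube_blue below 0.05 N and contact force between tube_red and bottle below 0.05 N and contact force between tube_red and petri below 0.05 N and linear speed of each of tube_red, reader below 0.02 m/s); the arm keeps its last pose, push and grip.
It fails at once if another tube is moved by more than 20 mm (distance of any of tube_green, tube_blue from where it was at the start of the episode above 0.02 m).
It fails at once if the petri dish or the bottle is moved by more than 30 mm (distance of any of petri, bottle from where it was at the start of the episode above 0.03 m).
It also fails if it takes over 58 s, if anything falls off the work surface, if the arm or the gripper's body presses on something with over 40 N, if the wrist force passes 120 N, or if a joint passes its speed limit or range.

## Working session

There is one attempt and no reset: what is moved stays moved. The work goes in short steps, Python scripts to look and compute and a tool call to move; the robot and the scene stay as the last step left them, time stands still between calls to the robot, and variables do not carry over. Pictures are saved under pics/ and viewed, about 8 in all and at most 12, crops included, and the job is handed in when it is done.

Besides the shell and the picture viewer there is one more tool, called after ">>>" by a JSON object that holds its "method" and its "body". apply_moves: Moves the arm, as the interface text tells. Its arguments: {"type":"object","properties":{"increments":{"type":"array"},"newtons":{"type":"number"}},"required":["increments"]}

```bash
mkdir -p pics; ls; python3 - <<'E'
from plant import arm
import cv2,numpy as np
print(arm.get_obs())
for n in("scene","side"):
    c=arm.get_calibration(n);print(n,c)
    p,d=arm.grab_frame(n);cv2.imwrite(f"pics/{n}0.png",p[:,:,::-1]);np.savez(f"{n}0.npz",p=p,d=d)
print(arm.get_calibration("wrist"))
a=cv2.imread("pics/scene0.png");b=cv2.imread("pics/side0.png")
E
```

```text
pics
{'time_s': 0.0, 'joints': array([-7.14383196e+01,  6.67418939e+00,  8.26330938e+01,  8.67559906e-04,
        9.07559376e+01, -2.16351252e+00]), 'qvel': array([ 0.04836027, -0.05033485, -0.05434278,  0.03963593, -0.03623377,
       -0.00904461]), 'joint_efforts': array([ 1.17020645e-03, -7.21269751e+01, -6.22604370e+01,  7.80838123e-02,
        2.37808510e-02, -1.07571454e-04]), 'tcp_pos': array([ 0.23883518, -0.63113649,  0.21793316]), 'tcp_rot': array([-1.79936857e+02, -3.25355623e-03,  2.07252021e+01]), 'ft_force': array([0.71375131, 0.12253239, 0.16635246]), 'moment': array([0.03216686, 0.03926901, 0.01288717]), 'opening': 0.09320690922852191}
scene {'fx': 497.6636347637247, 'fy': 497.6636347637247, 'cx': 314.39280385370023, 'cy': 203.09990280470277, 'extrinsics': array([[-0.85655701, -0.51573653, -0.01805336,  0.48674569],
       [-0.28699476,  0.50514424, -0.81391848,  0.20815774],
       [ 0.42888704, -0.69198636, -0.58069852,  1.04175496],
       [ 0.        ,  0.        ,  0.        ,  1.        ]])}
side {'fx': 460.53643252595225, 'fy': 460.53643252595225, 'cx': 325.06665741261236, 'cy': 191.4901157648027, 'extrinsics': array([[ 0.97605883,  0.21712853, -0.01282031, -0.52348163],
       [ 0.15609902, -0.7403208 , -0.65387935, -0.02580108],
       [-0.15146701,  0.63622348, -0.75649021,  1.3608003 ],
       [ 0.        ,  0.        ,  0.        ,  1.        ]])}
{'fx': 347.9697292627405, 'fy': 347.9697292627405, 'cx': 326.7099164958117, 'cy': 200.51309599549725, 'T_tool_cam': array([[ 4.55248084e-04, -9.68628528e-01, -2.48512712e-01,
         6.89627259e-02],
       [ 9.99999896e-01,  4.43067268e-04,  1.04946106e-04,
         4.71233095e-04],
       [ 8.45405656e-06, -2.48512734e-01,  9.68628629e-01,
        -1.65903072e-01],
       [ 0.00000000e+00,  0.00000000e+00,  0.00000000e+00,
         1.00000000e+00]])}
```

View pics/scene0.png

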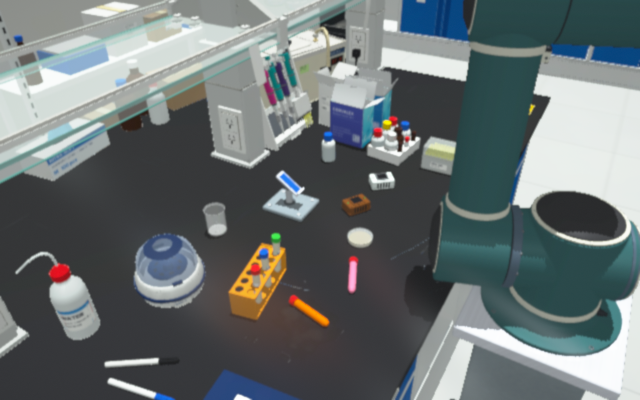

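View pics/side0.png

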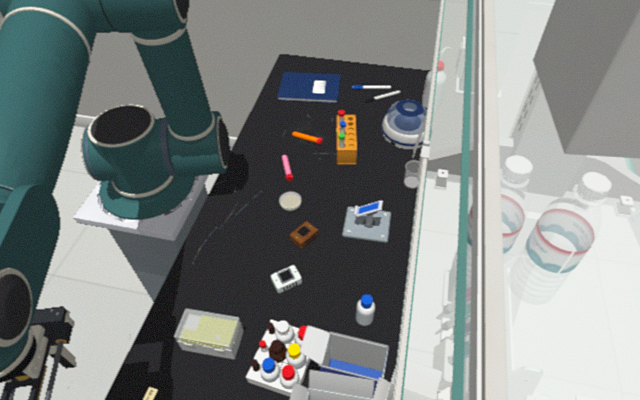

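Scene view: white reader at (381,181), with a brown look-alike at (356,204). The rest is at (291,200), and the petri dish at (360,238). The bottle is at (328,147). The rack is at (258,280) with caps red (256,270), blue (264,254) and green (276,240). The orange tube at (309,310) and the pink tube at (352,275) are look-alikes lying on the bench. The white block and the red cap in the rack fit the description. Next I'll measure them and confirm in one crop.

```bash
cat > h.py <<'E'
import numpy as np,cv2
from scipy.spatial.transform import Rotation as R
def cloud(d,c,T=None):
    """world points (HxWx3) of a depth picture; T: camera->world"""
    if T is None: T=np.linalg.inv(c["extrinsics"])
    v,u=np.mgrid[:d.shape[0],:d.shape[1]]
    P=np.dstack([(u-c["cx"])/c["fx"]*d,(v-c["cy"])/c["fy"]*d,d])
    W=P@T[:3,:3].T+T[:3,3]; W[d<=0]=np.nan
    return W
def wristT(o,c):
    T=np.eye(4);T[:3,:3]=R.from_euler('xyz',o["tcp_rot"],degrees=True).as_matrix();T[:3,3]=o["tcp_pos"]
    return T@c["T_tool_cam"]
E
python3 - <<'E'
from plant import arm
from h import *
ims=[]
for n,rs in(("scene",dict(reader=(360,165,400,195),rest=(255,165,325,222),rack=(225,230,295,322),petri=(343,225,377,250),bottle=(318,128,340,165),brown=(338,190,374,217))),("side",dict(reader=(265,258,307,296),rest=(335,195,395,246),rack=(328,105,362,168),petri=(275,188,305,212),bottle=(350,290,380,330),brown=(285,218,322,248)))):
    z=np.load(n+"0.npz");p,d=z["p"],z["d"];W=cloud(d,arm.get_calibration(n))
    for k,(a,b,e,f) in rs.items():
        w=W[b:f,a:e].reshape(-1,3);c=p[b:f,a:e].reshape(-1,3).astype(int);ok=np.isfinite(w[:,0]);w=w[ok];c=c[ok]
        if k in("reader","brown","petri","bottle"):
            h=w[w[:,2]>.006 if k=="petri" else w[:,2]>.022 if k!="bottle" else w[:,2]>.04]
            r=cv2.minAreaRect((h[:,:2]*1000).astype(np.float32));print(n,k,len(h),r,"z98",np.percentile(h[:,2],98).round(4))
        if k=="rest":
            h=w[(w[:,2]>.006)&(w[:,2]<.018)];print(n,"foot",cv2.minAreaRect((h[:,:2]*1000).astype(np.float32)))
            B=(c[:,2]>c[:,0]+60)&(w[:,2]>.04);h=w[B];m=np.median(h,0);h=h[np.linalg.norm(h-m,axis=1)<.06];u,s,v=np.linalg.svd(h-h.mean(0));print(n,"seat",len(h),h.mean(0).round(4),"nrm",v[2].round(3),"tilt",np.degrees(np.arccos(abs(v[2,2]))).round(1),"yaw",np.degrees(np.arctan2(*(v[2]*np.sign(v[2,2]))[1::-1])).round(1))
        if k=="rack":
            h=w[(w[:,2]>.056)&(w[:,2]<.068)];print(n,"rack",cv2.minAreaRect((h[:,:2]*1000).astype(np.float32)))
            mx=c.max(1)-c.min(1)
            for nm,i in(("red",0),("green",1),("blue",2)):
                q=(c.argmax(1)==i)&(mx>70)&(w[:,2]>.09)&((c[:,1]<90) if i==0 else True)
                h=w[q];t=h[h[:,2]>.104] if q.any() else h
                print(n,nm,len(h),h.mean(0).round(4),"top",len(t),t.mean(0).round(4),h[:,2].max() if len(h) else 0)
z=cv2.imread("pics/scene0.png");s=cv2.imread("pics/side0.png")
cv2.imwrite("pics/c1.png",np.vstack([cv2.resize(z[140:325,220:405],(600,600))[:, :],])) 
E
```

```text
scene reader 232 ((499.0382385253906, -204.16053771972656), (131.32504272460938, 60.72228240966797), 63.30769729614258) z98 0.0346
scene foot ((677.3693237304688, -78.93513488769531), (151.02069091796875, 264.80609130859375), 24.373615264892578)
scene seat 153 [ 0.655  -0.0227  0.0768] nrm [-0.584 -0.063  0.81 ] tilt 35.9 yaw -173.8
scene rack ((541.4530639648438, 273.46722412109375), (60.746028900146484, 163.05372619628906), 11.190298080444336)
scene red 82 [0.5162 0.3108 0.1041] top 56 [0.5169 0.3099 0.1064] 0.10911574308014516
scene green 61 [0.5371 0.2091 0.1051] top 41 [0.5382 0.2077 0.107 ] 0.10906285052165621
scene blue 62 [0.5304 0.263  0.1055] top 49 [0.5307 0.2617 0.1067] 0.10924805860083964
scene petri 393 ((433.8793029785156, 5.08587646484375), (61.801414489746094, 86.70514678955078), 18.217220306396484) z98 0.0179
scene bottle 229 ((709.0402221679688, -333.37158203125), (37.773494720458984, 150.1619873046875), 21.775955200195312) z98 0.0905
scene brown 282 ((497.6790771484375, -93.68880462646484), (64.79562377929688, 52.09211730957031), 58.48239517211914) z98 0.0346
side
[... 380 characters left out ...]
7.866180419921875, 167.63523864746094), 11.590703964233398)
side red 36 [0.5203 0.3064 0.1031] top 18 [0.5205 0.3084 0.1066] 0.10865974834132974
side green 33 [0.5404 0.2047 0.1046] top 19 [0.5415 0.2059 0.1065] 0.10979313235742005
side blue 29 [0.5329 0.2578 0.1038] top 15 [0.5333 0.2591 0.1064] 0.11098602308852834
side petri 327 ((430.2665100097656, 23.699787139892578), (60.01108932495117, 85.44352722167969), 19.105138778686523) z98 0.0171
side bottle 330 ((693.8602905273438, -288.2543640136719), (38.37472915649414, 33.689308166503906), 9.66622543334961) z98 0.0899
side brown 344 ((500.3350830078125, -95.5643310546875), (63.84403610229492, 46.837188720703125), 59.73652267456055) z98 0.0335
```

View pics/c1.png

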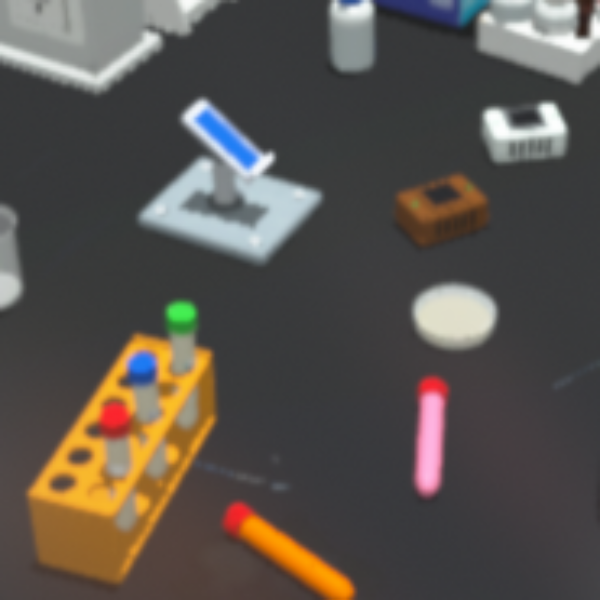

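The crop confirms the white reader (crop 525,130), apart from the brown one, and the red cap upright in the rack (crop 115,420). The orange and pink tubes lie flat on the bench. The helper below plans rows, and the first move goes over the reader.

```bash
cat >> h.py <<'E'
def plan(o,pos,Rt,claw,n,nrow=None):
    """print n equal rows in tool axes from state o to target"""
    R0=R.from_euler('xyz',o["tcp_rot"],degrees=True);rv=(R0.inv()*Rt).as_rotvec()/n
    d=(np.array(pos)-o["tcp_pos"])/n; print("per row mm",np.linalg.norm(d)*1e3,"deg",np.degrees(np.linalg.norm(rv)))
    rows=[];Rc=R0
    for i in range(n):
        rows.append([claw]+[round(float(x),4) for x in Rc.inv().apply(d)]+[round(float(x),2) for x in np.degrees(rv)])
        Rc=Rc*R.from_rotvec(rv)
    for i in range(0,n,10): print(str(rows[i:i+10]).replace(" ",""))
def Rdown(yaw): return R.from_euler('xyz',[180,0,yaw],degrees=True)
def Rseat(yaw_rest,spin,tilt=35): # tool z = -seat normal; spin about tool z away from tool x = seat x
    return R.from_euler('z',yaw_rest,degrees=True)*R.from_euler('x',180,degrees=True)*R.from_euler('y',tilt,degrees=True)*R.from_euler('z',spin,degrees=True)
E
python3 - <<'E'
from plant import arm
from h import *
plan(arm.get_obs(),[.485,-.20,.24],Rdown(39),0.093,14)
E
```

```text
per row mm 35.49639671903833 deg 1.304898806868833
[[0.093,0.0273,-0.0226,-0.0015,-0.0,-0.0,-1.3],[0.093,0.0279,-0.022,-0.0016,-0.0,-0.0,-1.3],[0.093,0.0283,-0.0213,-0.0016,-0.0,-0.0,-1.3],[0.093,0.0288,-0.0207,-0.0016,-0.0,-0.0,-1.3],[0.093,0.0293,-0.02,-0.0016,-0.0,-0.0,-1.3],[0.093,0.0297,-0.0193,-0.0016,-0.0,-0.0,-1.3],[0.093,0.0302,-0.0186,-0.0016,-0.0,-0.0,-1.3],[0.093,0.0306,-0.018,-0.0016,-0.0,-0.0,-1.3],[0.093,0.031,-0.0173,-0.0016,-0.0,-0.0,-1.3],[0.093,0.0314,-0.0165,-0.0016,-0.0,-0.0,-1.3]]
[[0.093,0.0317,-0.0158,-0.0016,-0.0,-0.0,-1.3],[0.093,0.0321,-0.0151,-0.0016,-0.0,-0.0,-1.3],[0.093,0.0324,-0.0144,-0.0016,-0.0,-0.0,-1.3],[0.093,0.0327,-0.0136,-0.0016,-0.0,-0.0,-1.3]]
```

>>> {"method": "apply_moves", "body": {"increments": [[[0.093,0.027,-0.023,-0.0015,0,0,-1.3],[0.093,0.028,-0.022,-0.0015,0,0,-1.3],[0.093,0.028,-0.021,-0.0015,0,0,-1.3],[0.093,0.029,-0.021,-0.0015,0,0,-1.3],[0.093,0.029,-0.02,-0.0015,0,0,-1.3],[0.093,0.03,-0.019,-0.0015,0,0,-1.3],[0.093,0.03,-0.019,-0.0015,0,0,-1.3],[0.093,0.031,-0.018,-0.0015,0,0,-1.3],[0.093,0.031,-0.017,-0.0015,0,0,-1.3],[0.093,0.031,-0.017,-0.0015,0,0,-1.3]]], "newtons": 25}}

```text
time_s: 0.93
tcp_pos: [0.4145, -0.3212, 0.2335]
tcp_rot: [-180.0, 0.0, 33.8]
ft_force: [0.7, -0.3, -0.0]
opening: 0.093
```

>>> {"method": "apply_moves", "body": {"increments": [[[0.093,0.032,-0.016,-0.0015,0,0,-1.3],[0.093,0.032,-0.015,-0.0015,0,0,-1.3],[0.093,0.032,-0.014,-0.0015,0,0,-1.3],[0.093,0.033,-0.014,-0.0015,0,0,-1.3],[0.093,0,0,0,0,0,0],[0.093,0,0,0,0,0,0]]]}}

```text
time_s: 1.43
tcp_pos: [0.485, -0.1983, 0.2394]
tcp_rot: [-180.0, 0.0, 39.1]
ft_force: [0.2, -0.1, -0.2]
opening: 0.093
```

```bash
python3 - <<'E'
from plant import arm
from h import *
o=arm.get_obs();print(o["time_s"],o["tcp_pos"],o["tcp_rot"],o["joints"])
p,d=arm.grab_frame("wrist");c=arm.get_calibration("wrist");W=cloud(d,c,wristT(o,c))
cv2.imwrite("pics/w1.png",p[:,:,::-1]);np.savez("w1.npz",p=p,W=W)
print(np.isfinite(W[:,:,0]).mean())
def rect(q): print(q.sum(),cv2.minAreaRect((W[q][:,:2]*1000).astype(np.float32)),np.median(W[q],0).round(4))
z=W[:,:,2]
q=(z>.024)&(z<.038)&(np.hypot(W[:,:,0]-.492,W[:,:,1]+.233)<.05);rect(q)
q=(z>.007)&(z<.017)&(np.hypot(W[:,:,0]-.655,W[:,:,1]+.02)<.1);rect(q)
h=p.astype(int);q=(h[:,:,2]>h[:,:,0]+60)&(z>.04)&(np.hypot(W[:,:,0]-.655,W[:,:,1]+.02)<.06);rect(q)
E
```

```text
1.4333 [ 0.48497659 -0.19828637  0.23940512] [-1.79977034e+02  1.15745898e-02  3.90983186e+01] [-2.50269828e+01 -1.26381789e+01  9.92318388e+01 -3.92274689e-04
  9.34320554e+01  2.58746776e+01]
0.99601171875
2146 ((491.1512145996094, -232.28076171875), (63.50477600097656, 43.33456039428711), 39.52604675292969) [ 0.4919 -0.2309  0.0285]
166 ((601.5228881835938, -65.32194519042969), (9.917120933532715, 23.743942260742188), 37.83513259887695) [ 0.6023 -0.0668  0.0108]
0 ((0.0, 0.0), (0.0, 0.0), 0.0) [nan nan nan]
  return _methods._mean(a, axis=axis, dtype=dtype,
  ret = um.true_divide(
```

View pics/w1.png

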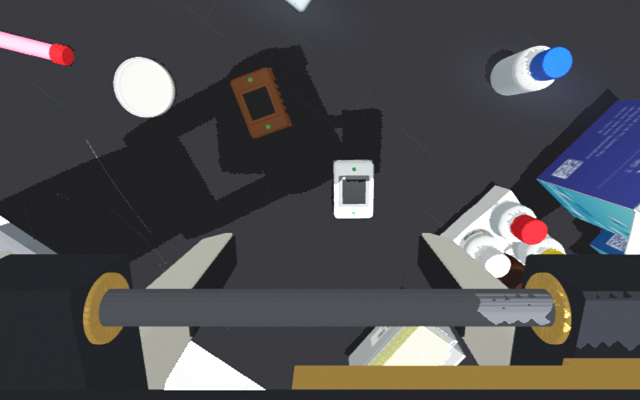

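The wrist view shows the white reader at (354,189), its long side upright in the image and the brown one clear at (260,103). The vial box lies right of it at (500,230). I'll check the finger and body clearance, then plan the descent.

```bash
python3 - <<'E'
from plant import arm
from h import *
W=np.load("w1.npz")["W"];o=arm.get_obs()
a=np.radians(39.5);e=np.array([[np.cos(a),np.sin(a)],[-np.sin(a),np.cos(a)]])
for src in(W,cloud(np.load("side0.npz")["d"],arm.get_calibration("side"))):
    L=(src[:,:,:2]-[.4912,-.2323])@e.T;z=src[:,:,2]
    far=(np.abs(L[:,:,0])<.05)&(np.abs(L[:,:,1])>.028)&(np.abs(L[:,:,1])<.11)&(z>.008)&(z<.13)
    for lo in(.03,.05,.07,.09): 
        for s in(1,-1):
            q=far&(s*L[:,:,1]>lo)&(s*L[:,:,1]<lo+.02); print(s,lo,q.sum(),z[q].max() if q.any() else 0, end="; ")
    print()
plan(o,[.4912,-.2323,.05],Rdown(39.5),0.07,6)
E
```

```text
1 0.03 0 0; -1 0.03 0 0; 1 0.05 0 0; -1 0.05 0 0; 1 0.07 0 0; -1 0.07 0 0; 1 0.09 0 0; -1 0.09 0 0; 
1 0.03 0 0; -1 0.03 0 0; 1 0.05 0 0; -1 0.05 0 0; 1 0.07 0 0; -1 0.07 0 0; 1 0.09 0 0; -1 0.09 0 0; 
per row mm 32.05503383965962 deg 0.08260470644963722
[[0.07,-0.0026,0.005,0.0316,-0.0,0.0,-0.08],[0.07,-0.0026,0.005,0.0316,-0.0,0.0,-0.08],[0.07,-0.0026,0.005,0.0316,-0.0,0.0,-0.08],[0.07,-0.0026,0.005,0.0316,-0.0,0.0,-0.08],[0.07,-0.0026,0.005,0.0316,-0.0,0.0,-0.08],[0.07,-0.0026,0.005,0.0316,-0.0,0.0,-0.08]]
```

>>> {"method": "apply_moves", "body": {"increments": [[[0.07,-0.0026,0.005,0.0316,0,0,-0.08],[0.07,-0.0026,0.005,0.0316,0,0,-0.08],[0.07,-0.0026,0.005,0.0316,0,0,-0.08],[0.07,-0.0026,0.005,0.0316,0,0,-0.08],[0.07,-0.0026,0.005,0.0316,0,0,-0.08],[0.07,-0.0026,0.005,0.0316,0,0,-0.08],[0.07,0,0,0.02,0,0,0],[0.07,0,0,0.016,0,0,0],[0.07,0,0,0.009,0,0,0],[0.07,0,0,0,0,0,0]]]}}

```text
time_s: 2.32
tcp_pos: [0.4898, -0.2333, 0.0031]
tcp_rot: [-179.8, 0.1, 39.3]
ft_force: [0.1, 0.9, 0.4]
opening: 0.0702
```

>>> {"method": "apply_moves", "body": {"increments": [[[0.03,0,0,0,0,0,0],[0.03,0,0,0,0,0,0],[0.03,0,0,0,0,0,0],[0.03,0,0,0,0,0,0],[0.03,0,0,0,0,0,0],[0.03,0,0,0,0,0,0],[0.03,0,0,0,0,0,0]]]}}

```text
time_s: 2.9
tcp_pos: [0.4917, -0.233, 0.0059]
tcp_rot: [179.9, -0.0, 39.4]
ft_force: [-2.3, 0.7, 7.0]
opening: 0.044
```

>>> {"method": "apply_moves", "body": {"increments": [[[0.03,0,0,-0.015,0,0,0],[0.03,0,0,-0.03,0,0,0],[0.03,0,0,-0.04,0,0,0],[0.03,0,0,-0.04,0,0,0],[0.03,0,0,-0.04,0,0,0],[0.03,0,0,-0.04,0,0,0],[0.03,0,0,-0.04,0,0,0],[0.03,0,0,0,0,0,0]]]}}

```text
time_s: 3.57
tcp_pos: [0.4928, -0.2335, 0.2588]
tcp_rot: [179.5, -0.2, 39.4]
ft_force: [1.3, -0.3, -0.1]
opening: 0.0438
```

```bash
python3 - <<'E'
from plant import arm
from h import *
o=arm.get_obs();print(o)
plan(o,[.50,-.02,.26],Rdown(0),0.03,9)
E
```

```text
{'time_s': 3.5667, 'joints': array([-2.80343003e+01, -1.04512324e+01,  9.55924888e+01,  4.44138345e-03,
        9.42703838e+01,  2.25455606e+01]), 'qvel': array([ 0.02081202,  1.62325047,  6.13769776,  0.09669102, -5.77989845,
        0.01540277]), 'joint_efforts': array([-9.05633694e-02, -4.23019588e+01, -5.89258862e+01,  6.13236031e-02,
        1.92504264e+00, -3.22023508e-03]), 'tcp_pos': array([ 0.49276794, -0.23347166,  0.25876395]), 'tcp_rot': array([179.45829956,  -0.22967157,  39.42157822]), 'ft_force': array([ 1.25043148, -0.30954468, -0.11092208]), 'moment': array([-0.02679375, -0.06842132, -0.02285444]), 'opening': 0.04383434035821529}
per row mm 23.733078852856472 deg 4.3805231814244925
[[0.03,0.0157,-0.0178,-0.0002,0.05,-0.05,4.38],[0.03,0.0143,-0.019,-0.0002,0.05,-0.05,4.38],[0.03,0.0128,-0.02,-0.0002,0.05,-0.05,4.38],[0.03,0.0112,-0.0209,-0.0002,0.05,-0.05,4.38],[0.03,0.0096,-0.0217,-0.0002,0.05,-0.05,4.38],[0.03,0.0079,-0.0224,-0.0002,0.05,-0.05,4.38],[0.03,0.0062,-0.0229,-0.0002,0.05,-0.05,4.38],[0.03,0.0044,-0.0233,-0.0002,0.05,-0.05,4.38],[0.03,0.0026,-0.0236,-0.0002,0.05,-0.05,4.38]]
```

>>> {"method": "apply_moves", "body": {"increments": [[[0.03,0.0157,-0.0178,0,0,0,4.38],[0.03,0.0143,-0.019,0,0,0,4.38],[0.03,0.0128,-0.02,0,0,0,4.38],[0.03,0.0112,-0.0209,0,0,0,4.38],[0.03,0.0096,-0.0217,0,0,0,4.38],[0.03,0.0079,-0.0224,0,0,0,4.38],[0.03,0.0062,-0.0229,0,0,0,4.38],[0.03,0.0044,-0.0233,0,0,0,4.38],[0.03,0.0026,-0.0236,0,0,0,4.38],[0.03,0,0,0,0,0,0]]]}}

```text
time_s: 4.4
tcp_pos: [0.4985, -0.0163, 0.2499]
tcp_rot: [-180.0, -0.0, -0.2]
ft_force: [-0.1, 0.1, -0.5]
opening: 0.0437
```

>>> {"method": "apply_moves", "body": {"increments": [[[0.03,0,0,0,0,0,0],[0.03,0,0,0,0,0,0]]]}}

```text
time_s: 4.57
tcp_pos: [0.4985, -0.0195, 0.2499]
tcp_rot: [180.0, 0.0, 0.1]
ft_force: [-0.4, -0.0, -1.0]
opening: 0.0439
```

```bash
python3 - <<'E'
from plant import arm
from h import *
o=arm.get_obs();print(o["time_s"],o["tcp_pos"],o["tcp_rot"],o["joints"])
p,d=arm.grab_frame("wrist");c=arm.get_calibration("wrist");W=cloud(d,c,wristT(o,c))
cv2.imwrite("pics/w2.png",p[:,:,::-1]);np.savez("w2.npz",p=p,W=W)
def rect(n,q): print(n,q.sum(),cv2.minAreaRect((W[q][:,:2]*1000).astype(np.float32)),np.median(W[q],0).round(4))
z=W[:,:,2];near=np.hypot(W[:,:,0]-.655,W[:,:,1]+.02)<.1
rect("foot",(z>.007)&(z<.017)&near)
h=p.astype(int);q=(h[:,:,2]>h[:,:,0]+60)&(z>.035)&near;rect("seat",q)
P=W[q];m=np.median(P,0);u,s,v=np.linalg.svd(P-m,full_matrices=False);n=v[2]*np.sign(v[2,2]);print("n",n,np.degrees(np.arccos(n[2])),np.degrees(np.arctan2(-n[1],-n[0])),"long",v[0],np.degrees(np.arctan2(v[0,1],v[0,0])))
xs=(P-m)@v[0];print("extent",np.percentile(xs,[0.5,99.5]),"z",np.percentile(P[:,2],[.5,99.5]))
# held reader underside: points in tool frame
S=cloud(arm.grab_frame("side")[1],arm.get_calibration("side"))
T=np.linalg.inv(wristT(o,c)@np.linalg.inv(c["T_tool_cam"]));
for A in(W,S):
    L=A@T[:3,:3].T+T[:3,3];q=(abs(L[:,:,0])<.045)&(abs(L[:,:,1])<.021)&(L[:,:,2]>-.045)&(L[:,:,2]<.03)
    print(q.sum(),np.percentile(L[q],[1,50,99],axis=0).round(4) if q.any() else '')
E
```

```text
4.5667 [ 0.49854813 -0.01954781  0.24989359] [1.79985751e+02 4.51649026e-03 9.16834905e-02] [-5.16614676e+00 -1.60018843e+01  1.01021109e+02 -1.46580201e-02
  9.49839671e+01  8.47408961e+01]
foot 6025 ((639.8662109375, -20.74599838256836), (86.45297241210938, 100.0001220703125), 2.2050094604492188) [ 0.6319 -0.0189  0.0117]
seat 992 ((646.5287475585938, -20.51517677307129), (30.712425231933594, 20.780683517456055), 1.9647626876831055) [ 0.6476 -0.0208  0.0686]
n [-0.57699598 -0.03112712  0.81615362] 35.29841029243393 3.087933923157086 long [-0.81510915 -0.04130583 -0.57783293] -177.0990058064797
extent [-0.01751206  0.01969698] z [0.05688477 0.07894041]
9348 [[-0.03   -0.0204 -0.0253]
 [ 0.015  -0.     -0.0225]
 [ 0.032   0.0205 -0.0024]]
166 [[-0.0296 -0.0188 -0.0255]
 [ 0.0245  0.0065 -0.0203]
 [ 0.0321  0.0209  0.0031]]
```

View pics/w2.png

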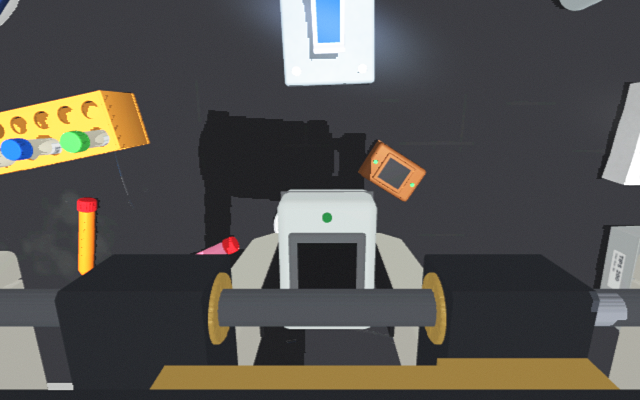

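The wrist view shows the held reader at (327,255), window up, and the rest at the top (328,30). Both wrist and side depth put the reader's underside about 5 mm beyond the TCP, centred. The foot's yaw is 2.2°, and foot and slope plane agree on the seat origin at (0.6567, -0.020, 0.075). Next is the approach.

```bash
cat >> h.py <<'E'
O=np.array([.6567,-.0202,.075]);PSI=2.2
RS=R.from_euler('z',PSI,degrees=True)*R.from_euler('y',-35,degrees=True) # seat axes
def seat(x,y,z): return O+RS.apply([x,y,z])
E
python3 - <<'E'
from plant import arm
from h import *
o=arm.get_obs();print(RS.as_matrix().round(3),Rseat(PSI,0).as_matrix().round(3))
plan(o,seat(.003,0,.066),Rseat(PSI,0),0.03,9)
E
```

```text
[[ 0.819 -0.038 -0.573]
 [ 0.031  0.999 -0.022]
 [ 0.574 -0.     0.819]] [[ 0.819  0.038  0.573]
 [ 0.031 -0.999  0.022]
 [ 0.574  0.    -0.819]]
per row mm 19.00790039763557 deg 3.8971311291908886
[[0.03,0.0136,0.0002,0.0132,0.08,3.89,-0.24],[0.03,0.0127,0.0002,0.0141,0.08,3.89,-0.24],[0.03,0.0117,0.0003,0.015,0.08,3.89,-0.24],[0.03,0.0107,0.0004,0.0157,0.08,3.89,-0.24],[0.03,0.0096,0.0004,0.0164,0.08,3.89,-0.24],[0.03,0.0084,0.0005,0.017,0.08,3.89,-0.24],[0.03,0.0073,0.0006,0.0176,0.08,3.89,-0.24],[0.03,0.0061,0.0006,0.018,0.08,3.89,-0.24],[0.03,0.0048,0.0007,0.0184,0.08,3.89,-0.24]]
```

>>> {"method": "apply_moves", "body": {"increments": [[[0.03,0.0136,0.0002,0.0132,0.08,3.89,-0.24],[0.03,0.0127,0.0002,0.0141,0.08,3.89,-0.24],[0.03,0.0117,0.0003,0.015,0.08,3.89,-0.24],[0.03,0.0107,0.0004,0.0157,0.08,3.89,-0.24],[0.03,0.0096,0.0004,0.0164,0.08,3.89,-0.24],[0.03,0.0084,0.0005,0.017,0.08,3.89,-0.24],[0.03,0.0073,0.0006,0.0176,0.08,3.89,-0.24],[0.03,0.0061,0.0006,0.018,0.08,3.89,-0.24],[0.03,0.0048,0.0007,0.0184,0.08,3.89,-0.24],[0.03,0,0,0,0,0,0]]]}}

```text
time_s: 5.5
tcp_pos: [0.6201, -0.0218, 0.1264]
tcp_rot: [-180.0, -34.9, 2.2]
ft_force: [-1.4, -0.3, -3.1]
opening: 0.0438
```

>>> {"method": "apply_moves", "body": {"increments": [[[0.03,0,0,0,0,0,0],[0.03,0,0,0,0,0,0],[0.03,0,0,0,0,0,0]]]}}

```text
time_s: 5.75
tcp_pos: [0.6217, -0.0212, 0.1328]
tcp_rot: [-180.0, -35.0, 2.2]
ft_force: [-0.2, -0.0, -0.6]
opening: 0.044
```

```bash
python3 - <<'E'
from plant import arm
from h import *
for i in range(3):
    o=arm.get_obs();print(o["time_s"],o["tcp_pos"],o["tcp_rot"],o["ft_force"],"seat frame",RS.inv().apply(o["tcp_pos"]-O).round(4))
    if i<2: S=arm.grab_frame("side")
p,d=S;cv2.imwrite("pics/s1.png",cv2.resize(p[150:280,280:450,::-1],None,fx=4,fy=4,interpolation=3))
plan(o,seat(.003,0,.0065),Rseat(PSI,0),0.03,5)
E
```

```text
5.75 [ 0.62173081 -0.02118455  0.13277144] [-179.98307417  -35.03975736    2.20514513] [-0.19159793 -0.02898128 -0.59388217] seat frame [0.0045 0.0004 0.0674]
5.8 [ 0.62173964 -0.02104559  0.13260265] [-179.98159504  -35.05134678    2.21492992] [-0.10970735 -0.31439068 -1.25398531] seat frame [0.0044 0.0005 0.0672]
5.85 [ 0.62168069 -0.02094861  0.13235778] [-179.97978056  -35.05346854    2.22191269] [-0.93279243 -0.64689731 -0.30783604] seat frame [0.0042 0.0006 0.0671]
per row mm 12.11754003070829 deg 0.013048334186563874
[[0.03,-0.0003,0.0001,0.0121,-0.01,-0.01,0.0],[0.03,-0.0003,0.0001,0.0121,-0.01,-0.01,0.0],[0.03,-0.0002,0.0001,0.0121,-0.01,-0.01,0.0],[0.03,-0.0002,0.0001,0.0121,-0.01,-0.01,0.0],[0.03,-0.0002,0.0001,0.0121,-0.01,-0.01,0.0]]
```

View pics/s1.png

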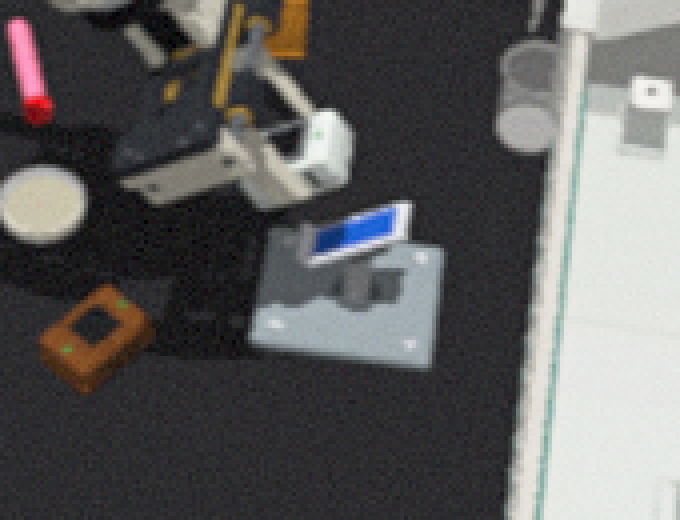

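The side crop shows the reader squarely above the blue seat plate (360,230) with nothing in the way. I'll lower it along the seat normal, slowing near the end.

>>> {"method": "apply_moves", "body": {"increments": [[[0.03,0,0,0.01,0,0,0],[0.03,0,0,0.012,0,0,0],[0.03,0,0,0.012,0,0,0],[0.03,0,0,0.01,0,0,0],[0.03,0,0,0.006,0,0,0],[0.03,0,0,0.004,0,0,0],[0.03,0,0,0.002,0,0,0],[0.03,0,0,0.001,0,0,0],[0.03,0,0,0,0,0,0],[0.03,0,0,0,0,0,0]]]}}

```text
time_s: 6.68
tcp_pos: [0.6541, -0.0196, 0.0847]
tcp_rot: [-180.0, -35.0, 2.2]
ft_force: [0.2, 0.2, -0.6]
opening: 0.044
```

```bash
python3 - <<'E'
from plant import arm
from h import *
for i in range(3):
    o=arm.get_obs();print(o["time_s"],o["tcp_rot"],o["ft_force"],"seat frame",RS.inv().apply(o["tcp_pos"]-O).round(4))
    if i<2: W=arm.grab_frame("scene")
p,d=W;S=cloud(d,arm.get_calibration("scene"));cv2.imwrite("pics/s2.png",cv2.resize(p[140:230,240:370,::-1],None,fx=5,fy=5,interpolation=3))
E
```

```text
6.6833 [-179.96054336  -35.04630489    2.20695607] [ 0.19882221  0.24997326 -0.63895741] seat frame [0.0034 0.0007 0.0095]
6.7333 [-179.96218701  -35.05296277    2.20865136] [-1.12487027 -0.27258163 -0.40145427] seat frame [0.0035 0.0007 0.0095]
6.7833 [-179.96160915  -35.05131298    2.20452818] [-0.27255724 -1.14701099  0.07418552] seat frame [0.0034 0.0007 0.0095]
```

View pics/s2.png

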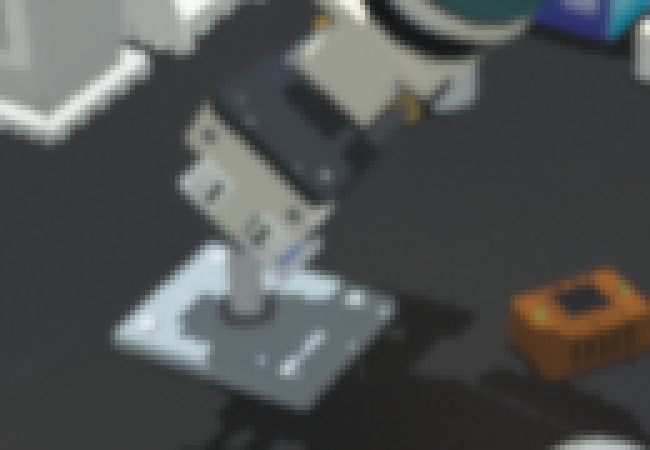

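Nothing touches yet: the fingers straddle the plate at crop (260,220). I'll creep down until there is contact.

>>> {"method": "apply_moves", "body": {"increments": [[[0.03,0,0,0.001,0,0,0],[0.03,0,0,0.001,0,0,0],[0.03,0,0,0.001,0,0,0],[0.03,0,0,0.0005,0,0,0],[0.03,0,0,0,0,0,0]]]}}

```text
time_s: 7.2
tcp_pos: [0.6558, -0.0194, 0.0819]
tcp_rot: [-180.0, -35.0, 2.2]
ft_force: [-16.5, 0.3, 11.0]
opening: 0.0439
```

>>> {"method": "apply_moves", "body": {"increments": [[[0.03,0,0,0.0005,0,0,0],[0.03,0,0,0.0005,0,0,0],[0.03,0,0,0,0,0,0],[0.03,0,0,0,0,0,0]]]}}

```text
time_s: 7.53
tcp_pos: [0.6563, -0.0194, 0.0817]
tcp_rot: [-180.0, -35.0, 2.2]
ft_force: [-28.9, -0.0, 21.6]
opening: 0.0439
```

Contact made (force along the seat normal). I'll ease back 1 mm and open.

>>> {"method": "apply_moves", "body": {"increments": [[[0.03,0,0,-0.001,0,0,0],[0.03,0,0,0,0,0,0],[0.05,0,0,0,0,0,0],[0.056,0,0,0,0,0,0],[0.06,0,0,0,0,0,0],[0.06,0,0,0,0,0,0],[0.06,0,0,0,0,0,0]]]}}

```text
time_s: 8.12
tcp_pos: [0.6561, -0.0194, 0.0813]
tcp_rot: [-180.0, -35.0, 2.2]
ft_force: [0.2, 0.6, -0.7]
opening: 0.0596
```

>>> {"method": "apply_moves", "body": {"increments": [[[0.06,0,0,-0.008,0,0,0],[0.06,0,0,-0.016,0,0,0],[0.06,0,0,-0.03,0,0,0],[0.06,0,0,-0.035,0,0,0],[0.06,0,0,-0.035,0,0,0],[0.06,0,0,-0.015,0,0,0],[0.06,0,0,0,0,0,0],[0.06,0,0,0,0,0,0],[0.06,0,0,0,0,0,0]]]}}

```text
time_s: 8.87
tcp_pos: [0.5762, -0.0226, 0.1942]
tcp_rot: [-179.9, -35.0, 2.2]
ft_force: [0.1, -0.3, 0.2]
opening: 0.0601
```

```bash
cat >> h.py <<'E'
def reader_fit(W,p):
    L=RS.inv().apply((W-O).reshape(-1,3)).reshape(W.shape)
    q=(abs(L[...,0])<.05)&(abs(L[...,1])<.035)&(L[...,2]>.027)&(L[...,2]<.036)
    P=L[q];print("top pts",len(P),"rect",cv2.minAreaRect((P[:,:2]*1000).astype(np.float32)))
    P=P[(abs(P[:,2]-np.median(P[:,2]))<.002)];m=P.mean(0);v=np.linalg.svd(P-m,full_matrices=False)[2][2];v*=np.sign(v[2]);print("top z",np.median(P[:,2]).round(4),"normal in seat",v.round(3))
E
python3 - <<'E'
from plant import arm
from h import *
o=arm.get_obs();print(o["time_s"],o["tcp_rot"],o["ft_force"],"seat frame",RS.inv().apply(o["tcp_pos"]-O).round(4),o["joints"])
c=arm.get_calibration("wrist");p,d=arm.grab_frame("wrist");reader_fit(cloud(d,c,wristT(o,c)),p)
cv2.imwrite("pics/w3.png",p[:,:,::-1])
p,d=arm.grab_frame("side");reader_fit(cloud(d,arm.get_calibration("side")),p)
E
```

```text
8.8667 [-179.9457538   -34.96287913    2.19876934] [ 0.07057579 -0.28036544  0.2309658 ] seat frame [0.0025 0.0007 0.1438] [ -7.80740911 -27.71089749 119.66842305   7.16238313  53.71310654
  77.51825438]
top pts 3124 rect ((-0.5600986480712891, 0.7637805938720703), (60.65182113647461, 42.01249313354492), 0.12774431705474854)
top z 0.029 normal in seat [ 0.003 -0.002  1.   ]
top pts 202 rect ((0.4408588409423828, -1.0476837158203125), (61.62314224243164, 45.13379669189453), 3.127018690109253)
top z 0.0293 normal in seat [0.004 0.008 1.   ]
```

View pics/w3.png

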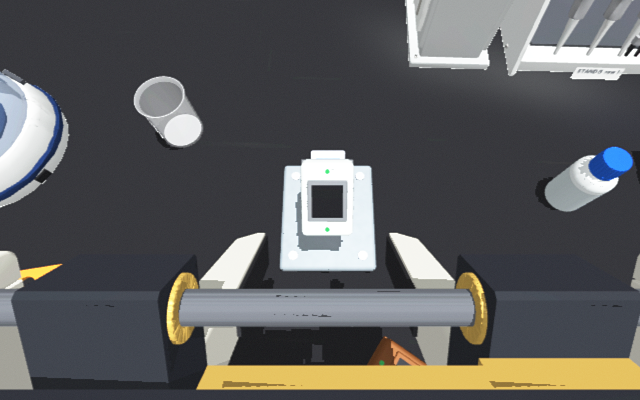

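The wrist view shows the reader seated at (327,200), window up, with its lower end at the lip. Depth from the wrist camera gives its centre within 1 mm of seated and 0.2° flat. Next I'll go above the red tube with the jaws across the rack.

```bash
python3 - <<'E'
from plant import arm
from h import *
o=arm.get_obs()
plan(o,[.520,.308,.26],Rdown(101.3),0.06,19)
E
```

```text
per row mm 17.99156862776167 deg 5.447679173559397
[[0.06,0.0001,-0.0175,-0.0042,1.58,-1.35,-5.04],[0.06,0.0016,-0.0175,-0.0037,1.58,-1.35,-5.04],[0.06,0.003,-0.0174,-0.0033,1.58,-1.35,-5.04],[0.06,0.0045,-0.0172,-0.0029,1.58,-1.35,-5.04],[0.06,0.0059,-0.0168,-0.0025,1.58,-1.35,-5.04],[0.06,0.0073,-0.0163,-0.0022,1.58,-1.35,-5.04],[0.06,0.0087,-0.0156,-0.002,1.58,-1.35,-5.04],[0.06,0.01,-0.0149,-0.0018,1.58,-1.35,-5.04],[0.06,0.0112,-0.014,-0.0016,1.58,-1.35,-5.04],[0.06,0.0123,-0.013,-0.0015,1.58,-1.35,-5.04]]
[[0.06,0.0134,-0.0119,-0.0015,1.58,-1.35,-5.04],[0.06,0.0144,-0.0107,-0.0015,1.58,-1.35,-5.04],[0.06,0.0152,-0.0095,-0.0016,1.58,-1.35,-5.04],[0.06,0.0159,-0.0082,-0.0017,1.58,-1.35,-5.04],[0.06,0.0166,-0.0068,-0.0019,1.58,-1.35,-5.04],[0.06,0.017,-0.0054,-0.0021,1.58,-1.35,-5.04],[0.06,0.0174,-0.0039,-0.0024,1.58,-1.35,-5.04],[0.06,0.0176,-0.0024,-0.0027,1.58,-1.35,-5.04],[0.06,0.0177,-0.001,-0.0031,1.58,-1.35,-5.04]]
```

>>> {"method": "apply_moves", "body": {"increments": [[[0.06,0.0001,-0.0175,-0.0042,1.58,-1.35,-5.04],[0.06,0.0016,-0.0175,-0.0037,1.58,-1.35,-5.04],[0.06,0.003,-0.0174,-0.0033,1.58,-1.35,-5.04],[0.06,0.0045,-0.0172,-0.0029,1.58,-1.35,-5.04],[0.06,0.0059,-0.0168,-0.0025,1.58,-1.35,-5.04],[0.06,0.0073,-0.0163,-0.0022,1.58,-1.35,-5.04],[0.06,0.0087,-0.0156,-0.002,1.58,-1.35,-5.04],[0.06,0.01,-0.0149,-0.0018,1.58,-1.35,-5.04],[0.06,0.0112,-0.014,-0.0016,1.58,-1.35,-5.04],[0.06,0.0123,-0.013,-0.0015,1.58,-1.35,-5.04]]]}}

```text
time_s: 9.8
tcp_pos: [0.5466, 0.1522, 0.2288]
tcp_rot: [171.6, -16.1, 57.1]
ft_force: [0.2, -0.4, -0.4]
opening: 0.0601
```

>>> {"method": "apply_moves", "body": {"increments": [[[0.06,0.0134,-0.0119,-0.0015,1.58,-1.35,-5.04],[0.06,0.0144,-0.0107,-0.0015,1.58,-1.35,-5.04],[0.06,0.0152,-0.0095,-0.0016,1.58,-1.35,-5.04],[0.06,0.0159,-0.0082,-0.0017,1.58,-1.35,-5.04],[0.06,0.0166,-0.0068,-0.0019,1.58,-1.35,-5.04],[0.06,0.017,-0.0054,-0.0021,1.58,-1.35,-5.04],[0.06,0.0174,-0.0039,-0.0024,1.58,-1.35,-5.04],[0.06,0.0176,-0.0024,-0.0027,1.58,-1.35,-5.04],[0.06,0.0177,-0.001,-0.0031,1.58,-1.35,-5.04],[0.06,0,0,0,0,0,0]]]}}

```text
time_s: 10.63
tcp_pos: [0.5196, 0.3108, 0.2597]
tcp_rot: [-179.9, 0.1, 101.8]
ft_force: [0.4, 0.2, 0.1]
opening: 0.06
```

>>> {"method": "apply_moves", "body": {"increments": [[[0.06,0,0,0,0,0,0],[0.06,0,0,0,0,0,0],[0.06,0,0,0,0,0,0]]]}}

```text
time_s: 10.88
tcp_pos: [0.5198, 0.3072, 0.2608]
tcp_rot: [179.9, 0.0, 101.3]
ft_force: [-0.7, -0.8, 0.3]
opening: 0.0599
```

```bash
python3 - <<'E'
from plant import arm
from h import *
o=arm.get_obs();print(o["time_s"],o["tcp_pos"],o["tcp_rot"],o["joints"])
c=arm.get_calibration("wrist");p,d=arm.grab_frame("wrist");W=cloud(d,c,wristT(o,c))
cv2.imwrite("pics/w4.png",p[:,:,::-1]);np.savez("w4.npz",p=p,W=W)
h=p.astype(int);z=W[:,:,2]
for n,i in(("red",0),("green",1),("blue",2)):
    j,k=[x for x in range(3) if x!=i]
    q=(h[:,:,i]>h[:,:,j]+60)&(h[:,:,i]>h[:,:,k]+60)&(z>.102)&(z<.113)&(W[:,:,1]<.38)&(W[:,:,1]>.15)
    if q.sum()<5: print(n,0);continue
    v,u=np.nonzero(q);ce,r=cv2.minEnclosingCircle((W[q][:,:2]*1000).astype(np.float32));print(n,q.sum(),"px",u.mean(),v.mean(),"mean",W[q].mean(0).round(4),"circ",ce,r,"ztop",np.percentile(z[q],90))
q=(z>.055)&(z<.068)&(np.hypot(W[:,:,0]-.542,W[:,:,1]-.273)<.11);print("rack",cv2.minAreaRect((W[q][:,:2]*1000).astype(np.float32)))
E
```

```text
10.8833 [0.51976198 0.30718971 0.26080513] [1.79875933e+02 4.63506003e-02 1.01276732e+02] [ 2.82036140e+01 -2.74774224e+00  8.83513075e+01 -8.06908165e-02
  9.42912336e+01  1.69207198e+01]
red 318 px 326.2672955974843 183.63836477987422 mean [0.5197 0.3093 0.1058] circ (522.4051513671875, 289.28314208984375) 29.405012130737305 ztop 0.1067667339163654
green 224 px 326.98214285714283 282.14732142857144 mean [0.5404 0.2096 0.1056] circ (540.8484497070312, 207.79074096679688) 9.6073637008667 ztop 0.10675989350872102
blue 301 px 340.1860465116279 229.8671096345515 mean [0.5415 0.2667 0.1061] circ (605.9664916992188, 314.3442687988281) 97.87529754638672 ztop 0.10709367247263651
rack ((543.0413208007812, 273.7501220703125), (58.2140998840332, 159.4298553466797), 11.746159553527832)
```

View pics/w4.png

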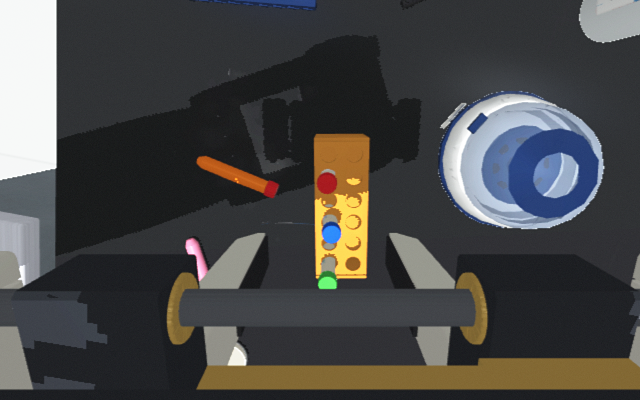

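The red cap is at (326,183), almost under the TCP, with blue (331,233) and green (327,283) in the same row. The orange tube lies outside the rack. The centrifuge is on the right at (520,160), so I'll check its clearance and refine the cap centre.

```bash
python3 - <<'E'
from plant import arm
from h import *
z_=np.load("w4.npz");p,W=z_["p"].astype(int),z_["W"];z=W[:,:,2]
q=(p[:,:,0]>p[:,:,1]+60)&(p[:,:,0]>p[:,:,2]+60)&(z>.103)&(z<.113)&(np.hypot(W[:,:,0]-.52,W[:,:,1]-.309)<.016)
ce,r=cv2.minEnclosingCircle((W[q][:,:2]*1000).astype(np.float32));print(q.sum(),ce,r,W[q].mean(0))
a=np.radians(11.3);L=(W[:,:,:2]-[.52,.309])@np.array([[np.cos(a),-np.sin(a)],[np.sin(a),np.cos(a)]])
for s in(1,-1):
  for lo in(.03,.05,.07,.09,.11): 
    q=(s*L[:,:,0]>lo)&(s*L[:,:,0]<lo+.02)&(abs(L[:,:,1])<.05)&(z<.19);print(s,lo,np.nanmax(np.where(q,z,0)).round(3),end="; ")
o=arm.get_obs();plan(o,[.5200,.3090,.081],Rdown(101.3),0.05,9)
E
```

```text
314 (519.7763061523438, 309.1027526855469) 9.551459312438965 [0.51976494 0.30939027 0.10579426]
1 0.03 0.063; 1 0.05 0.003; 1 0.07 0.002; 1 0.09 0.002; 1 0.11 0.036; -1 0.03 0.003; -1 0.05 0.021; -1 0.07 0.02; -1 0.09 0.019; -1 0.11 0.018; per row mm 20.014864721423173 deg 0.0171137797359376
[[0.05,0.0002,0.0,0.02,0.02,0.0,-0.0],[0.05,0.0002,0.0,0.02,0.02,0.0,-0.0],[0.05,0.0002,0.0,0.02,0.02,0.0,-0.0],[0.05,0.0002,0.0,0.02,0.02,0.0,-0.0],[0.05,0.0002,0.0,0.02,0.02,0.0,-0.0],[0.05,0.0002,0.0,0.02,0.02,0.0,-0.0],[0.05,0.0002,0.0001,0.02,0.02,0.0,-0.0],[0.05,0.0002,0.0001,0.02,0.02,0.0,-0.0],[0.05,0.0002,0.0001,0.02,0.02,0.0,-0.0]]
```

>>> {"method": "apply_moves", "body": {"increments": [[[0.05,0.0002,0,0.02,0,0,0],[0.05,0.0002,0,0.025,0,0,0],[0.05,0.0003,0,0.03,0,0,0],[0.05,0.0003,0,0.03,0,0,0],[0.05,0.0003,0,0.025,0,0,0],[0.05,0.0003,0,0.02,0,0,0],[0.05,0.0002,0,0.015,0,0,0],[0.05,0,0,0.009,0,0,0],[0.05,0,0,0.005,0,0,0],[0.05,0,0,0,0,0,0]]]}}

```text
time_s: 11.77
tcp_pos: [0.5197, 0.3091, 0.082]
tcp_rot: [179.9, 0.1, 101.3]
ft_force: [0.6, -0.5, -0.4]
opening: 0.05
```

>>> {"method": "apply_moves", "body": {"increments": [[[0.035,0,0,0,0,0,0],[0.03,0,0,0,0,0,0],[0.025,0,0,0,0,0,0],[0.022,0,0,0,0,0,0],[0.01,0,0,0,0,0,0],[0.01,0,0,0,0,0,0],[0.01,0,0,0,0,0,0],[0.01,0,0,0,0,0,0]]], "newtons": 20}}

```text
time_s: 12.43
tcp_pos: [0.5198, 0.3096, 0.0826]
tcp_rot: [179.8, 0.0, 101.4]
ft_force: [0.8, -0.0, 0.9]
opening: 0.0181
```

>>> {"method": "apply_moves", "body": {"increments": [[[0.01,0,0,0,0,0,0],[0.01,0,0,0,0,0,0],[0.01,0,0,0,0,0,0]]]}}

```text
time_s: 12.68
tcp_pos: [0.5198, 0.3096, 0.0825]
tcp_rot: [179.8, 0.0, 101.4]
ft_force: [-0.0, 0.6, 0.9]
opening: 0.0181
```

```bash
python3 - <<'E'
from plant import arm
from h import *
o=arm.get_obs();print(o["time_s"],o["tcp_pos"],o["tcp_rot"],o["opening"],o["ft_force"])
a=arm.grab_frame("scene")[0][205:325,215:315,::-1];b=arm.grab_frame("side")[0][80:180,300:400,::-1]
cv2.imwrite("pics/s3.png",np.hstack([cv2.resize(a,(400,480),interpolation=3),cv2.resize(b,(400,480),interpolation=3)]))
E
```

```text
12.6833 [0.51979136 0.30958083 0.08254474] [1.79844017e+02 4.14431101e-02 1.01383566e+02] 0.018073151547722002 [-0.018034    0.64104197  0.90693621]
```

View pics/s3.png

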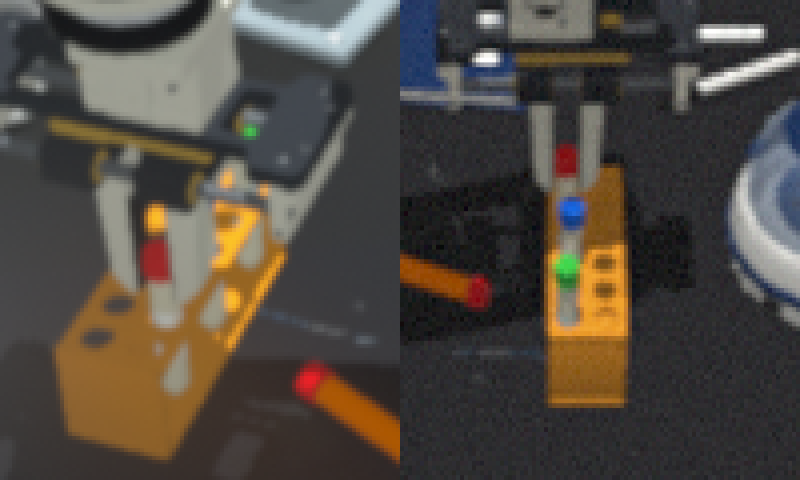

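Both views show the red cap between the fingers at (157,258) and (567,160), with blue and green untouched. I'll draw it straight up.

>>> {"method": "apply_moves", "body": {"increments": [[[0.01,0,0,-0.005,0,0,0],[0.01,0,0,-0.01,0,0,0],[0.01,0,0,-0.015,0,0,0],[0.01,0,0,-0.02,0,0,0],[0.01,0,0,-0.02,0,0,0],[0.01,0,0,-0.02,0,0,0],[0.01,0,0,-0.02,0,0,0],[0.01,0,0,-0.02,0,0,0],[0.01,0,0,-0.02,0,0,0],[0.01,0,0,-0.01,0,0,0]]]}}

```text
time_s: 13.62
tcp_pos: [0.5196, 0.3098, 0.2461]
tcp_rot: [179.7, -0.0, 101.4]
ft_force: [-0.5, 0.3, -0.1]
opening: 0.018
```

>>> {"method": "apply_moves", "body": {"increments": [[[0.01,0,0,-0.01,0,0,0],[0.01,0,0,0,0,0,0],[0.01,0,0,0,0,0,0],[0.01,0,0,0,0,0,0],[0.01,0,0,0,0,0,0]]]}}

```text
time_s: 14.03
tcp_pos: [0.5191, 0.3095, 0.2512]
tcp_rot: [179.9, 0.1, 101.4]
ft_force: [1.1, 0.2, 1.7]
opening: 0.0181
```

```bash
cat >> h.py <<'E'
def tube(arm):
    """tube points in tool axes, from the scene and side depth"""
    o=arm.get_obs();Rt=R.from_euler('xyz',o["tcp_rot"],degrees=True);out=[]
    for n in("scene","side"):
        p,d=arm.grab_frame(n);W=cloud(d,arm.get_calibration(n));L=Rt.inv().apply((W-o["tcp_pos"]).reshape(-1,3))
        C=np.linalg.inv(arm.get_calibration(n)["extrinsics"])[:3,3];
        q=(np.hypot(L[:,0],L[:,1])<.02)&(L[:,2]>-.03)&(L[:,2]<.1);P=L[q]
        if not len(P): print(n,0);continue
        print(n,len(P),"z range",np.percentile(P[:,2],[1,99]).round(4))
        b=P[(P[:,2]>.008)]
        if len(b)<15: continue
        v=Rt.inv().apply(C-o["tcp_pos"]);v[2]=0;v/=np.linalg.norm(v);s=np.cross([0,0,1],v)   # sideways axis
        k=np.polyfit(b[:,2],b@s,1);print("  sideways axis",s.round(2),"offset at z=0 mm",(k[1]*1e3).round(1),"at tip .075",(np.polyval(k,.075)*1e3).round(1),"slope deg",np.degrees(k[0]).round(2))
    return o
E
python3 - <<'E'
from plant import arm
from h import *
o=tube(arm);print(o["time_s"],o["tcp_pos"],o["tcp_rot"],o["opening"],o["joints"])
E
```

```text
scene 502 z range [-0.0293  0.0727]
  sideways axis [ 0.5   0.87 -0.  ] offset at z=0 mm -1.3 at tip .075 -1.2 slope deg 0.04
side 228 z range [-0.0295  0.0747]
  sideways axis [ 0.01 -1.    0.  ] offset at z=0 mm -0.2 at tip .075 -1.6 slope deg -1.01
14.0333 [0.51906486 0.30947021 0.2512195 ] [1.79941463e+02 7.11821240e-02 1.01386289e+02] 0.018058201478222593 [ 2.84279829e+01 -2.55678762e+00  8.90463676e+01 -8.53689173e-02
  9.34753105e+01  1.70364565e+01]
```

The red tube is out and hangs within about 1° of the tool axis, its bottom about 75 mm beyond the TCP. Now to the stand-off above the reader.

```bash
python3 - <<'E'
from plant import arm
from h import *
o=arm.get_obs()
plan(o,seat(-.0005,.0005,.20),Rseat(PSI,-92),0.01,16)
E
```

```text
per row mm 20.915531208898713 deg 2.226366746373929
[[0.01,-0.0207,-0.0027,0.0008,-2.17,-0.21,0.44],[0.01,-0.0207,-0.0026,0.0008,-2.17,-0.21,0.44],[0.01,-0.0208,-0.0025,0.0008,-2.17,-0.21,0.44],[0.01,-0.0208,-0.0024,0.0008,-2.17,-0.21,0.44],[0.01,-0.0208,-0.0022,0.0008,-2.17,-0.21,0.44],[0.01,-0.0208,-0.0021,0.0008,-2.17,-0.21,0.44],[0.01,-0.0208,-0.002,0.0008,-2.17,-0.21,0.44],[0.01,-0.0208,-0.0018,0.0008,-2.17,-0.21,0.44],[0.01,-0.0208,-0.0017,0.0008,-2.17,-0.21,0.44],[0.01,-0.0208,-0.0016,0.0008,-2.17,-0.21,0.44]]
[[0.01,-0.0208,-0.0014,0.0008,-2.17,-0.21,0.44],[0.01,-0.0209,-0.0013,0.0008,-2.17,-0.21,0.44],[0.01,-0.0209,-0.0012,0.0009,-2.17,-0.21,0.44],[0.01,-0.0209,-0.0011,0.0009,-2.17,-0.21,0.44],[0.01,-0.0209,-0.0009,0.0009,-2.17,-0.21,0.44],[0.01,-0.0209,-0.0008,0.001,-2.17,-0.21,0.44]]
```

>>> {"method": "apply_moves", "body": {"increments": [[[0.01,-0.0207,-0.0027,0.0008,-2.17,-0.21,0.44],[0.01,-0.0207,-0.0026,0.0008,-2.17,-0.21,0.44],[0.01,-0.0208,-0.0025,0.0008,-2.17,-0.21,0.44],[0.01,-0.0208,-0.0024,0.0008,-2.17,-0.21,0.44],[0.01,-0.0208,-0.0022,0.0008,-2.17,-0.21,0.44],[0.01,-0.0208,-0.0021,0.0008,-2.17,-0.21,0.44],[0.01,-0.0208,-0.002,0.0008,-2.17,-0.21,0.44],[0.01,-0.0208,-0.0018,0.0008,-2.17,-0.21,0.44],[0.01,-0.0208,-0.0017,0.0008,-2.17,-0.21,0.44],[0.01,-0.0208,-0.0016,0.0008,-2.17,-0.21,0.44]]]}}

```text
time_s: 14.97
tcp_pos: [0.5332, 0.1002, 0.2437]
tcp_rot: [158.0, 1.3, 96.7]
ft_force: [-0.1, -0.0, 1.9]
opening: 0.0179
```

>>> {"method": "apply_moves", "body": {"increments": [[[0.01,-0.0208,-0.0014,0.0008,-2.17,-0.21,0.44],[0.01,-0.0209,-0.0013,0.0008,-2.17,-0.21,0.44],[0.01,-0.0209,-0.0012,0.0009,-2.17,-0.21,0.44],[0.01,-0.0209,-0.0011,0.0009,-2.17,-0.21,0.44],[0.01,-0.0209,-0.0009,0.0009,-2.17,-0.21,0.44],[0.01,-0.0209,-0.0008,0.001,-2.17,-0.21,0.44],[0.01,0,0,0,0,0,0],[0.01,0,0,0,0,0,0],[0.01,0,0,0,0,0,0]]]}}

```text
time_s: 15.72
tcp_pos: [0.5418, -0.0239, 0.2391]
tcp_rot: [145.0, 1.1, 93.8]
ft_force: [-0.3, 0.1, -0.1]
opening: 0.0179
```

```bash
python3 - <<'E'
from plant import arm
from h import *
o=tube(arm);print(o["time_s"],o["tcp_pos"],o["tcp_rot"],o["opening"],"seat",RS.inv().apply(o["tcp_pos"]-O).round(4))
p,d=arm.grab_frame("side");reader_fit(cloud(d,arm.get_calibration("side")),p)
plan(o,seat(-.0005,.0005,.137),Rseat(PSI,-92),0.01,5)
E
```

```text
scene 318 z range [-0.0278  0.0711]
  sideways axis [ 0.05  1.   -0.  ] offset at z=0 mm -0.7 at tip .075 0.5 slope deg 0.94
side 330 z range [-0.0291  0.0732]
  sideways axis [-0.57 -0.82  0.  ] offset at z=0 mm -0.9 at tip .075 -0.4 slope deg 0.4
15.7167 [ 0.54178218 -0.02385613  0.23908893] [145.03493698   1.09586916  93.76230637] 0.017925676042039637 seat [-1.000e-04  8.000e-04  2.004e-01]
top pts 195 rect ((1.1704540252685547, -0.6555538177490234), (41.652950286865234, 61.84033203125), 88.09745025634766)
top z 0.0292 normal in seat [0.008 0.004 1.   ]
per row mm 12.672375987015286 deg 0.018784897982887513
[[0.01,-0.0,-0.0001,0.0127,-0.0,0.0,-0.02],[0.01,-0.0,-0.0001,0.0127,-0.0,0.0,-0.02],[0.01,-0.0,-0.0001,0.0127,-0.0,0.0,-0.02],[0.01,-0.0,-0.0001,0.0127,-0.0,0.0,-0.02],[0.01,-0.0,-0.0001,0.0127,-0.0,0.0,-0.02]]
```

>>> {"method": "apply_moves", "body": {"increments": [[[0.01,0,0,0.008,0,0,0],[0.01,0,0,0.012,0,0,0],[0.01,0,0,0.012,0,0,0],[0.01,0,0,0.012,0,0,0],[0.01,0,0,0.01,0,0,0],[0.01,0,0,0.006,0,0,0],[0.01,0,0,0.003,0,0,0],[0.01,0,0,0,0,0,0],[0.01,0,0,0,0,0,0],[0.01,0,0,0,0,0,0]]]}}

```text
time_s: 16.7
tcp_pos: [0.578, -0.0228, 0.1881]
tcp_rot: [145.0, 1.1, 93.8]
ft_force: [-0.5, -0.6, -0.2]
opening: 0.0178
```

>>> {"method": "apply_moves", "body": {"increments": [[[0.01,0,0,0,0,0,0],[0.01,0,0,0,0,0,0],[0.01,0,0,0,0,0,0],[0.01,0,0,0,0,0,0],[0.01,0,0,0,0,0,0]]]}}

```text
time_s: 17.12
tcp_pos: [0.5779, -0.0227, 0.1876]
tcp_rot: [145.0, 1.1, 93.8]
ft_force: [-0.4, 0.2, 0.9]
opening: 0.0178
```

```bash
python3 - <<'E'
from plant import arm
from h import *
o=tube(arm);print(o["time_s"],o["tcp_pos"],o["tcp_rot"],o["opening"],o["ft_force"],abs(o["qvel"]).max(),"seat",RS.inv().apply(o["tcp_pos"]-O).round(4))
p,d=arm.grab_frame("side");W=cloud(d,arm.get_calibration("side"));reader_fit(W,p)
# tube tip straight in the seat frame, both cameras
for n in("scene","side"):
    q,d=arm.grab_frame(n);L=RS.inv().apply((cloud(d,arm.get_calibration(n))-O).reshape(-1,3));b=L[(np.hypot(L[:,0],L[:,1])<.02)&(L[:,2]>.045)&(L[:,2]<.12)]
    print(n,len(b),"lowest z over window",(np.percentile(b[:,2],1)-.03).round(4),"mean xy",b[:,:2].mean(0).round(4))
    cv2.imwrite(f"pics/e_{n}.png",q[:,:,::-1])
a=cv2.imread("pics/e_scene.png")[120:240,230:350];b=cv2.imread("pics/e_side.png")[145:265,310:430]
cv2.imwrite("pics/e.png",np.hstack([cv2.resize(x,(400,400),interpolation=3) for x in(a,b)]))
E
```

```text
scene 285 z range [-0.0287  0.0699]
  sideways axis [ 0.05  1.   -0.  ] offset at z=0 mm -0.6 at tip .075 0.4 slope deg 0.8
side 296 z range [-0.0289  0.0712]
  sideways axis [-0.57 -0.82  0.  ] offset at z=0 mm -0.4 at tip .075 -0.4 slope deg -0.01
17.1167 [ 0.57793557 -0.02269809  0.18757716] [144.98953031   1.10770682  93.7748017 ] 0.01781467495118905 [-0.40370697  0.23246726  0.88535957] 0.05266760361481799 seat [0.     0.0005 0.1374]
top pts 199 rect ((0.4185333251953125, -0.7362308502197266), (42.79496765136719, 61.228492736816406), 88.64625549316406)
top z 0.0291 normal in seat [-0.005 -0.004  1.   ]
scene 96 lowest z over window 0.0361 mean xy [-0.0001  0.0046]
side 122 lowest z over window 0.0345 mean xy [ 0.0048 -0.0051]
```

View pics/e.png

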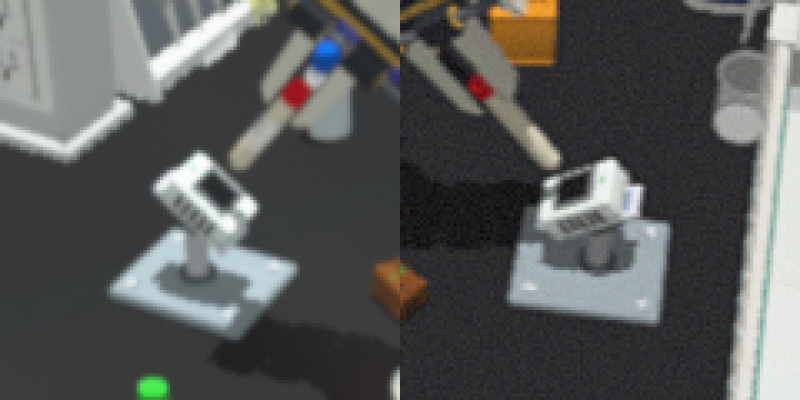

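Both crops show the tube slanted in the gripper with its bottom squarely facing the window of the seated reader, a clear gap all round. All checks are inside the limits, so I'm handing it in.

```bash
python3 -c "
from plant import arm
print(arm.finish_job())
o=arm.get_obs();print(o['time_s'],o['tcp_pos'],o['opening'])"
```

```text
the job is handed in; nothing more can be done
None
the job is handed in; nothing more can be done
```

The reader lies on the sloping rest, and the red-capped tube is held slanted in front of its window. I handed the job in at about 17 s of the 58 s limit; it gave no verdict.

- **Reader:** I set it on the seat window up, with its lower end at the lip, and let go. Depth readings put its centre within about 1 mm of seated and its face flat within about 0.5°.
- **Red tube:** I drew it straight up out of the rack and moved it over the reader. Its bottom is about 31–36 mm from the window. By the tool pose and the tube's offset in the gripper it is within about 2 mm of the middle, and within about 1° of square. The arm was still, and the last pictures showed a clear gap to the reader.
- **Other objects:** I never touched the green and blue tubes, the petri dish or the bottle. I did not measure their positions again at the end.

Two readings disagreed slightly:

- **Grip opening:** it read 18 mm on the 20 mm cap and drifted from 18.1 to 17.8 mm, though the grip held.
- **Tube bottom:** depth put it 3–5 mm further from the window than the 31 mm I expected from the grasp height. Both values are within the 12–50 mm limit.

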